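# Draw a mounted slide off the warming plate and load it in the slide scanner

### The arm

A 7-joint arm with a two-finger parallel gripper is mounted at the origin on the work surface. World frame = base frame: x ahead of the robot, y to its left, z up, the work surface at z = 0. Lengths are in m, angles in rad, forces in N, time in s.
With the tool pointing down it reaches from about 0.4 to 0.875 m from the base axis. Payload 6.5 kg.
Tool frame: the origin (TCP) lies midway between the tips of the shut fingers; the grasp point (between the pads) lies 19 mm behind it; y points along the fingers, x is the direction in which the jaws open and shut, and the axes are right-handed (so a half turn about y gives the same grasp; the last joint's range is limited). The gripper opens to 85 mm and grips with 20 to 120 N. Pads are 22 mm wide; open, the fingers measure 114 mm over their backs; the gripper's body (76 mm by 85 mm) begins 54 mm behind the grasp point. The pads swing forward as they close: fully open they stand 13 mm farther back than shut.
Start: joints at [-1.397, 0.536, -0.004, 1.538, 0.003, 1.067, -0.071], TCP at [0.154, 0.631, 0.231] pointing down, gripper open.
Joint ranges: [-2.7, 2.7], [-0.37, 2.16], [-1.27, 1.26], [0.24, 2.4], [-1.31, 4.45], [0.19, 1.91], [-2.76, 2.76]. Speed limits (rad/s): [2.39, 2.39, 3.14, 3.14, 3.14, 3.14, 3.14].

### API

Orientations are given as a unit quaternion [x, y, z, w].
In Python, from workcell import ctrl gives the robot as it stands. Calls block until the motion is done:
- ctrl.move_to(position, orientation): joint-space move of the TCP to a pose.
- ctrl.move_straight(position, ori=None, rate=0.15): straight line of the TCP; ori=None keeps the orientation; rate is the mean speed in m/s.
- ctrl.move_j(angles): joint-space move.
- ctrl.gripper_open() and ctrl.close(): open the fingers fully, or close them until they stop; the grip force is fixed at half the most.
- ctrl.wait(seconds).
- ctrl.solve_ik(position, orientation): joint angles nearest the present ones, or None.
- ctrl.read_state(): the state.
- ctrl.get_image(name): name is "scene" or "side" or "wrist"; returns a dict with "img" (480x640x3 uint8, red, green, blue), "K" (3x3 intrinsics, pixels), "dist" ([k1, k2, p1, p2, k3] as OpenCV has them; the pictures are not rectified), "origin" and "orientation" of the camera in the world. Camera axes: x right, y down, z forward; pixel columns grow to the right and rows downward; lengths in m; the calibration is good to about 2 mm. A picture is of the moment at which its call begins. There is no depth.
A pose or a line that the arm cannot do raises ctrl.MotionError and nothing moves.
- ctrl.close_job(): hands the job in, once; it reports no verdict.
The state is a dict: "clock": time; "joints": joint angles; "joint_vel": joint speeds; "tau": joint torques, N m; "ee_pos": TCP position; "eef_rot": TCP orientation; "force": force on the tool from outside, world axes, zero at the start; "moment": the same for the moment, N m; "grip_width": finger opening in m.
Only numpy, scipy, OpenCV 4.12 (cv2) and the standard library are available. Lean on these libraries where they do the work, as an engineer would, in place of code of your own. Each camera call takes 0.05 s, during which the arm holds its last target. There are 200 camera calls.

### The job

Load the slide with the blue label into the slide scanner. It lies too flat and too crowded to grasp, so press on it lightly from above and draw it straight forward over the warmer's front edge until the whole blue label hangs out over the edge, then pick it up by the label and slide it, label outwards, fully home against the end stop of the scanner's nest, and let go. Be gentle: never press or push the glass hard or drop it, and leave the other slides and the things on the bench where they are.

Things in the scene. Friction and masses are not known exactly. Their poses are not given: they have to be found in the camera images.
- slide_center (a point): centre (half-way through its thickness) of the glass slide with the blue label, 76 x 26 x 2 mm, 12 to 23 g, lying flat on the warmer. x runs along its length from the label end (-x) to the plain end (+x), y across its 26 mm, z up. The label covers 20 mm at the -x end and faces the warmer's front edge within 0.05 rad. Another slide lies 4 to 8 mm behind the plain end, others beside it
- slide_label_end (a point): middle of the blue-labelled slide's short end face at the label, 38 mm from slide_center along its -x. With more than 38 mm of it over the edge the slide falls; pressed on the part that hangs out it tips
- slide: the blue-labelled slide itself; origin at the centre of its underside, axes as slide_center. It slides easily on the plate and in the nest (friction 0.2 to 0.35), fingertips hold it better: a steady press of 2 to 6 N from above draws it along. Glass and plate are rigid: touch down at 2 to 3 mm/s, feeling for contact. A press or push above 10 N, even for an instant, breaks the mount
- plate_edge (a point): middle of the top front edge of the slide warmer, the edge towards the robot. x points from the edge level into the plate, y along the edge, z up. The slide is drawn along -x here until 20 to 35 mm of it hang out
- warmer: slide warmer, fixed: a level black plate 220 mm deep (x) by 300 mm wide (y), 8 mm thick, top 80 mm above the bench, on a white case whose front stands 28 mm back under the plate; its knob stays behind the edge, so fingers can reach down in front of the edge. Origin on the bench below the plate's middle
- nest_home (a point): where slide_center must be when the slide is fully home in the scanner's nest, the slide's x along this x. x points level into the scanner, the way the slide is pushed; z up. The nest's level floor is 1 mm below this point and reaches from 38 mm beyond it (the stop) to 8 mm before it, so 30 mm of the slide stick out, with free space below them for fingers
- nest_stop (a point): middle of the face of the nest's steel end stop (8 mm high, rigid), 38 mm beyond nest_home along +x, which the slide's plain end must touch
- scanner: fixed slide scanner, white box 300 x 250 x 243 mm high, nest in front of it on a carriage. Origin on the bench under the middle of the box's front, x into the box; the nest stop is 75 mm before the box. Nest floor 90 mm above the bench; steel side rails 4.5 mm high, 29 mm apart for 34 mm from the stop, then flaring to about 40 mm at the mouth; open above and at the mouth
- other1: a slide like the blue-labelled one (76 x 26 x 2 mm) but with a white label, lying loose on the warmer; leave it alone. Origin: centre of its underside, x along its length away from the label
- other2: a slide like the blue-labelled one (76 x 26 x 2 mm) but with a yellow label, lying loose on the warmer; leave it alone. Origin: centre of its underside, x along its length away from the label
- other3: a slide like the blue-labelled one (76 x 26 x 2 mm) but with a white label, lying loose on the warmer; leave it alone. Origin: centre of its underside, x along its length away from the label
- other4: a slide like the blue-labelled one (76 x 26 x 2 mm) but with a yellow label, lying loose on the warmer; leave it alone. Origin: centre of its underside, x along its length away from the label
- other5: a slide like the blue-labelled one (76 x 26 x 2 mm) but with a white label, lying loose on the warmer; leave it alone. Origin: centre of its underside, x along its length away from the label
- slidebox: loose blue slide box, 87 x 62 x 37 mm, on the bench; leave it alone. Origin under its centre
- phone: loose dark phone, 150 x 73 x 8 mm, flat on the bench; leave it alone. Origin under its centre
- forceps: loose steel forceps, about 130 mm long, 8 mm high, flat on the bench; leave them alone. Origin under their middle
Mind the look-alikes: they are no part of the job. What is shaped like the slide but turquoise is not meant.

How it is judged:
By the outcome, as a careful person would: the job done as asked, in the order asked, and still so for the second after the job is handed in, with the robot touching nothing.
It also fails if it takes over 67 s, if anything falls off the work surface, if the arm or the gripper's body presses on something with over 40 N, if the wrist force passes 120 N, or if a joint passes its speed limit or range.

## Working session

There is one attempt and no reset: what is moved stays moved. The work goes in short steps, each a Python script; the robot and the scene stay as the last script left them, time stands still between calls to the robot, and variables do not carry over. Pictures are saved under pics/ and viewed, about 8 in all and at most 12, crops included, and the job is handed in when it is done.

```bash
ls; mkdir -p pics; python3 - <<'E'
from workcell import ctrl
import cv2,numpy as np
s=ctrl.read_state(); print({k:np.round(v,4) for k,v in s.items()})
ims=[]
for n in ("scene","side","wrist"):
    d=ctrl.get_image(n); cv2.imwrite(f"pics/{n}0.png",d["img"][:,:,::-1]); print(n,np.round(d["K"],1).tolist(),np.round(d["dist"],4),np.round(d["origin"],4),np.round(d["orientation"],4))
E
```

```text
pics
{'clock': np.float64(0.0), 'joints': array([-1.3972,  0.5372, -0.0045,  1.5388,  0.0026,  1.0673, -0.0712]), 'joint_vel': array([ 0.0007, -0.0003, -0.0006,  0.0021,  0.0017,  0.0013,  0.0006]), 'tau': array([-6.00000e-04, -5.83407e+01,  1.04830e+00, -2.59107e+01,
        1.24000e-02,  9.40000e-03,  0.00000e+00]), 'ee_pos': array([0.1542, 0.6308, 0.2304]), 'eef_rot': array([ 0.5566,  0.4362, -0.4371, -0.5558]), 'force': array([-0.3115,  0.6354,  0.4057]), 'moment': array([-0.0495, -0.0132, -0.0371]), 'grip_width': np.float64(0.0853)}
scene [[478.4, 0.0, 322.3], [0.0, 478.4, 250.6], [0.0, 0.0, 1.0]] [0.0195 0.     0.     0.     0.    ] [ 1.0437 -0.5852  0.89  ] [ 0.8668  0.3173 -0.13   -0.3621]
side [[454.9, 0.0, 316.9], [0.0, 454.9, 229.4], [0.0, 0.0, 1.0]] [-0.1125  0.      0.      0.      0.    ] [ 0.3199 -0.7556  0.6061] [ 0.8701 -0.1127  0.0617 -0.4758]
wrist [[352.3, 0.0, 317.3], [0.0, 352.3, 233.4], [0.0, 0.0, 1.0]] [-0.002  0.     0.     0.     0.   ] [0.0852 0.6488 0.3739] [0.7787 0.611  0.0871 0.1126]
```

View pics/scene0.png

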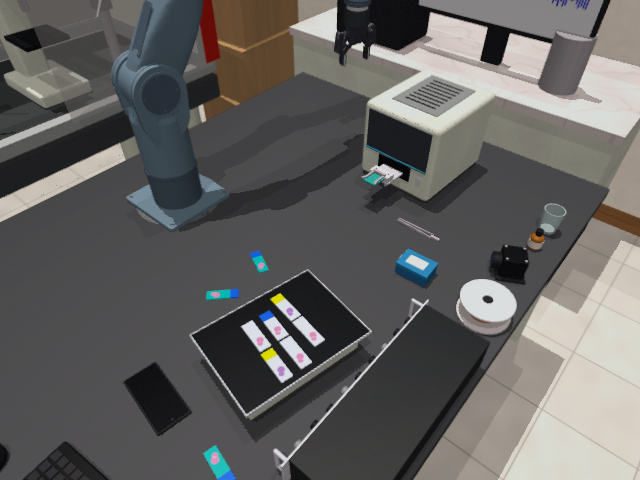

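View pics/side0.png

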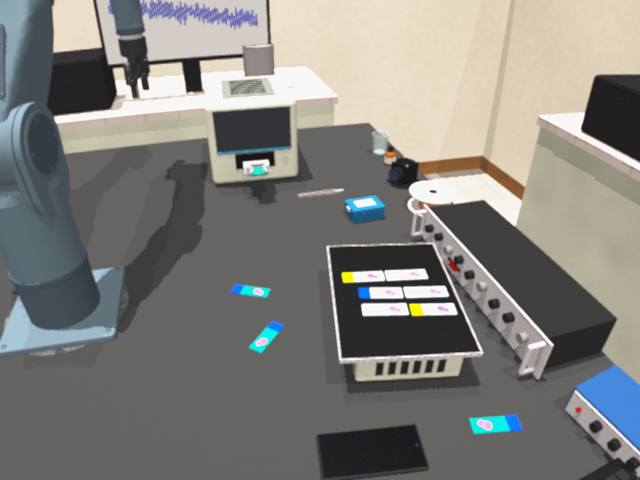

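Scene picture: six slides on the warmer; the candidates with blue labels are the one on the warmer (scene label (268,317), side (366,293)) and turquoise ones on the bench (scene (260,261), (222,294), (218,462)). There is also something turquoise at the nest, (375,178). The white slide with the blue label on the warmer fits. Next I confirm it in one composite crop and get rough positions.

```bash
cat > h.py <<'E'
import numpy as np, cv2
from scipy.spatial.transform import Rotation as R
from workcell import ctrl
def rays(d,px):
    px=np.asarray(px,float).reshape(-1,1,2)
    n=cv2.undistortPoints(px,np.array(d["K"]),np.array(d["dist"],float)).reshape(-1,2)
    v=np.c_[n,np.ones(len(n))]
    return np.array(d["origin"]),R.from_quat(d["orientation"]).apply(v)
def onplane(d,px,z):
    o,v=rays(d,px); return o+v*((z-o[2])/v[:,2])[:,None]
def tri(d1,p1,d2,p2):
    o1,v1=rays(d1,p1);o2,v2=rays(d2,p2);out=[]
    for a,b in zip(v1,v2):
        a=a/np.linalg.norm(a);b=b/np.linalg.norm(b)
        t=np.linalg.lstsq(np.c_[a,-b],o2-o1,rcond=None)[0]
        p,q=o1+a*t[0],o2+b*t[1]; out.append([*((p+q)/2),np.linalg.norm(p-q)])
    return np.array(out)
def hsv(d): return cv2.cvtColor(d["img"],cv2.COLOR_RGB2HSV)
def blobs(m,amin):
    n,l,st,c=cv2.connectedComponentsWithStats(m.astype(np.uint8))
    return [(l==i,st[i],c[i]) for i in range(1,n) if st[i,4]>=amin]
E
python3 - <<'E'
from h import *
s=ctrl.get_image("scene"); d=ctrl.get_image("side")
def cr(i,x0,x1,y0,y1): return cv2.resize(i[y0:y1,x0:x1],(400,300),interpolation=cv2.INTER_CUBIC)
w=cv2.imread("pics/wrist0.png")
a=np.vstack([np.hstack([cr(s["img"],220,340,280,370+0),cr(d["img"],320,480,240,360)]),np.hstack([cr(s["img"],345,425,145,205),cr(d["img"],215,295,140,200)])])
cv2.imwrite("pics/comp1.png",a[:,:,::-1])
for n,i in(("scene",s),("side",d)):
    h=hsv(i); m=(h[...,0]>105)&(h[...,0]<125)&(h[...,1]>180)&(h[...,2]>120)
    print(n,[(b[1].tolist(),b[2].round(1).tolist(),onplane(i,[b[2]],0.082)[0].round(3).tolist()) for b in blobs(m,20)])
# corners of plate, read by eye
print(onplane(s,[(192,336),(308,272),(370,331),(249,408)],0.08).round(3))
print(onplane(d,[(327,245),(433,243),(476,352),(340,353)],0.08).round(3))
print(tri(s,[(375,180)],d,[(258,171)]).round(3))
E
```

```text
scene [([250, 251, 11, 7, 49], [255.1, 253.7], [0.406, -0.071, 0.082]), ([231, 289, 8, 9, 70], [234.4, 292.9], [0.459, -0.186, 0.082]), ([259, 310, 15, 12, 97], [265.9, 315.3], [0.555, -0.185, 0.082]), ([218, 470, 18, 10, 95], [227.7, 476.2], [0.739, -0.455, 0.082])]
side [([231, 285, 11, 9, 30], [235.6, 289.1], [0.338, -0.118, 0.082]), ([358, 287, 12, 12, 68], [362.7, 292.5], [0.554, -0.184, 0.082]), ([268, 321, 16, 11, 37], [276.2, 325.0], [0.392, -0.225, 0.082]), ([506, 415, 16, 16, 53], [515.3, 423.2], [0.661, -0.489, 0.082])]
[[ 0.477 -0.318  0.08 ]
 [ 0.54  -0.033  0.08 ]
 [ 0.746 -0.074  0.08 ]
 [ 0.679 -0.351  0.08 ]]
[[ 0.534 -0.024  0.08 ]
 [ 0.748 -0.073  0.08 ]
 [ 0.676 -0.361  0.08 ]
 [ 0.475 -0.306  0.08 ]]
[[0.45  0.356 0.081 0.003]]
```

View pics/comp1.png

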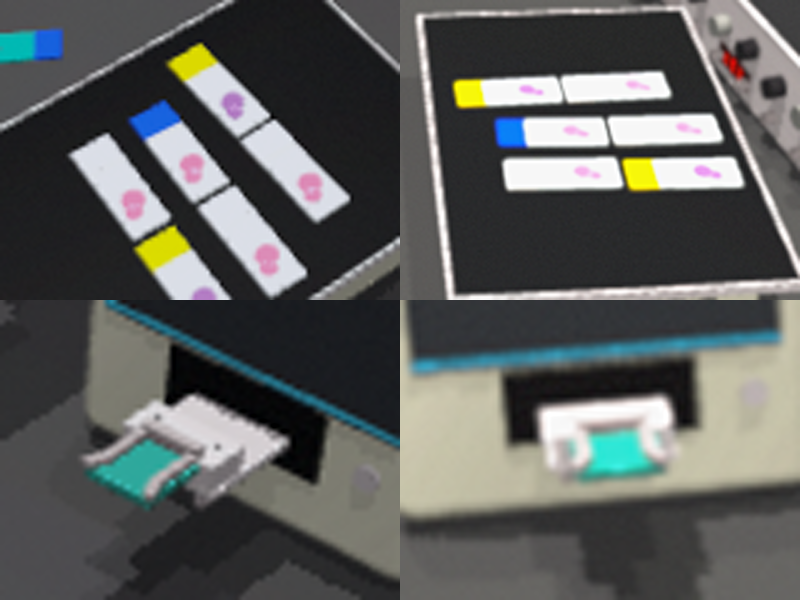

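View pics/wrist0.png

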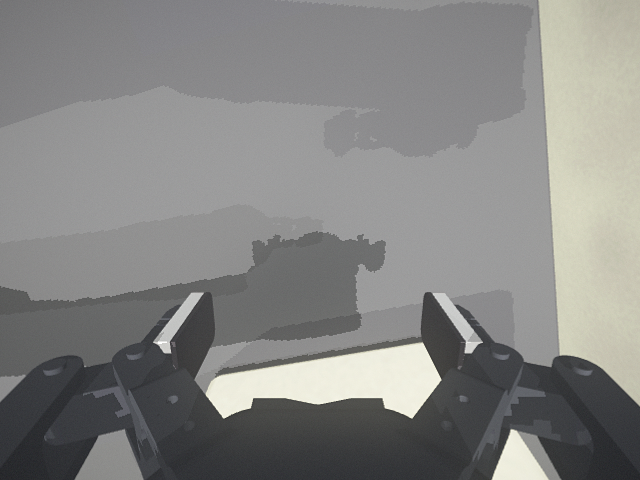

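The crop confirms it: the white slide with the blue label lies in the middle row (scene label (266,315), side (363,292)), and both views put it at (0.555,-0.185,0.082). The turquoise patch at (375,178) is the nest floor. The wrist picture shows only bench and scanner case. Next: the nest's rough axis, and a close wrist look at nest and warmer.

```bash
python3 - <<'E'
from h import *
st=ctrl.read_state(); w=ctrl.get_image("wrist")
Rt=R.from_quat(st["eef_rot"]); print("tool axes\n",Rt.as_matrix().round(3))
print("cam in tool",Rt.inv().apply(np.array(w["origin"])-st["ee_pos"]).round(4),"\n",(Rt.inv()*R.from_quat(w["orientation"])).as_matrix().round(3))
for n in("scene","side"):
    i=ctrl.get_image(n);h=hsv(i); m=(h[...,0]>75)&(h[...,0]<100)&(h[...,1]>120)&(h[...,2]>90)
    for b in blobs(m,30):
        c=cv2.findContours(b[0].astype(np.uint8),0,2)[0][0]; q=cv2.boxPoints(cv2.minAreaRect(c))
        if b[2][1]<200: print(n,b[1].tolist(),b[2].round(1),onplane(i,[b[2]],.09).round(3),"\n",q.round(1).tolist(),onplane(i,q,.09).round(3).tolist())
def ori(yaw,sg):  # tool x = sg*(dir yaw), tool y down
    x=np.array([np.cos(yaw),np.sin(yaw),0])*sg; y=np.array([0,0,-1.]); return R.from_matrix(np.c_[x,y,np.cross(x,y)]).as_quat()
for nm,p,yaw in(("press",[.56,-.18,.1],-.208),("grasp",[.5,-.17,.08],-.208+np.pi/2),("nestA",[.44,.34,.1],.0),("nestB",[.44,.34,.1],-.3)):
  for sg in(1,-1):
    s=ctrl.solve_ik(p,ori(yaw,sg)); print(nm,sg,None if s is None else np.round(s,2))
E
```

```text
tool axes
 [[ 0.237 -0.    -0.971]
 [ 0.971 -0.001  0.237]
 [-0.001 -1.    -0.   ]]
cam in tool [ 0.0008 -0.1434  0.0714] 
 [[ 1.    -0.001 -0.001]
 [ 0.    -0.282  0.959]
 [-0.001 -0.959 -0.282]]
scene [366, 145, 59, 29, 92] [395.1 159. ] [[0.443 0.466 0.09 ]] 
 [[365.70001220703125, 145.5], [366.29998779296875, 144.3000030517578], [424.29998779296875, 172.39999389648438], [423.70001220703125, 173.60000610351562]] [[0.334, 0.468, 0.09], [0.331, 0.475, 0.09], [0.544, 0.464, 0.09], [0.546, 0.458, 0.09]]
scene [363, 173, 18, 12, 97] [371.5 178.1] [[0.446 0.345 0.09 ]] 
 [[362.6000061035156, 179.1999969482422], [377.29998779296875, 171.10000610351562], [381.5, 178.6999969482422], [366.79998779296875, 186.89999389648438]] [[0.429, 0.324, 0.09], [0.438, 0.383, 0.09], [0.468, 0.361, 0.09], [0.459, 0.304, 0.09]]
side [218, 146, 73, 8, 175] [253.8 149.5] [[0.457 0.488 0.09 ]] 
 [[217.89999389648438, 151.1999969482422], [289.8999938964844, 145.3000030517578], [290.1000061035156, 148.0], [218.10000610351562, 153.89999389648438]] [[0.354, 0.505, 0.09], [0.566, 0.492, 0.09], [0.562, 0.472, 0.09], [0.353, 0.484, 0.09]]
side [252, 167, 14, 9, 87] [258.  170.9] [[0.448 0.34  0.09 ]] 
 [[252.0, 167.0], [265.0, 167.0], [265.0, 175.0], [252.0, 175.0]] [[0.436, 0.369, 0.09], [0.47, 0.36, 0.09], [0.462, 0.311, 0.09], [0.429, 0.32, 0.09]]
press 1 [-0.4   0.83  0.94  1.84 -0.84  0.93  0.72]
press -1 [-0.47  0.92  1.09  1.84 -0.97  1.02 -2.32]
grasp 1 [-0.05  0.58  0.38  1.98 -0.35  0.64  1.92]
grasp -1 [-0.33  0.7   0.77  2.   -0.73  0.75 -0.89]
nestA 1 [-0.98  0.58  0.31  1.9  -0.26  0.71 -0.51]
nestA -1 [-0.5   0.58 -0.31  1.87  0.25  0.73  2.19]
nestB 1 [-1.02  0.58  0.37  1.9  -0.31  0.71 -0.77]
nestB -1 [-0.55  0.57 -0.25  1.87  0.2   0.72  1.93]
```

```bash
cat >> h.py <<'E'
def ori(yaw,sg):
    x=np.array([np.cos(yaw),np.sin(yaw),0])*sg; y=np.array([0,0,-1.]); return R.from_matrix(np.c_[x,y,np.cross(x,y)]).as_quat()
def save(d,n): cv2.imwrite(f"pics/{n}.png",d["img"][:,:,::-1]); np.save(f"pics/{n}.npy",{k:np.array(v) for k,v in d.items()},allow_pickle=True)
def load(n): return np.load(f"pics/{n}.npy",allow_pickle=True).item()
E
python3 - <<'E'
from h import *
ctrl.move_straight([.2,.42,.25],rate=.2); print(ctrl.read_state()["clock"])
ctrl.move_to([.441,.298,.16],ori(1.45-np.pi/2,1)); ctrl.wait(.2); save(ctrl.get_image("wrist"),"nest"); print(ctrl.read_state()["clock"])
px=-.208; u=np.array([np.cos(px),np.sin(px)]); v=np.array([-u[1],u[0]])
lab=np.array([.555,-.185]); t=lab+.02*u-.05*v
ctrl.move_to([*t,.2],ori(px,1)); ctrl.wait(.2); ctrl.close(); save(ctrl.get_image("wrist"),"warm"); print(ctrl.read_state()["clock"],ctrl.read_state()["ee_pos"])
a=load("nest")["img"];b=load("warm")["img"]
cv2.imwrite("pics/comp2.png",np.hstack([cv2.resize(a,(400,300),interpolation=3),cv2.resize(b,(400,300),interpolation=3)])[:,:,::-1])
E
```

```text
1.6333
2.9833
5.9917 [ 0.56424023 -0.23804744  0.1999989 ]
```

View pics/comp2.png

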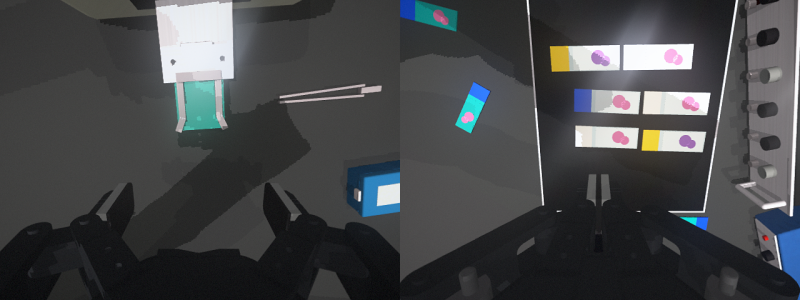

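The left half shows the nest: turquoise floor at full-picture px ~(285..365,128..208), stop bar above it, rails flaring towards the fingers. The right half shows the warmer: front edge line at (203,0)-(229,335), blue-labelled slide from ~(280,160) to (384,163), gripper shut. Next I fit these precisely.

```bash
python3 - <<'E'
from h import *
w=load("warm"); h=hsv(w); g=w["img"].astype(int)
# front edge: bright thin line near cols 195-240
pts=[]
for r in range(10,325,5):
    row=g[r,185:245].sum(1); c=row.argmax()
    if row[c]>330: pts.append((185+np.average(np.arange(max(c-2,0),c+3),weights=row[max(c-2,0):c+3]),r))
P=onplane(w,pts,.08)[:,:2]; vx,vy,x0,y0=cv2.fitLine(P.astype(np.float32),cv2.DIST_HUBER,0,.001,.001).ravel()
e=np.array([vx,vy])*np.sign(vy); u=np.array([e[1],-e[0]]); px=np.arctan2(u[1],u[0])
res=(P-[x0,y0])@u; print("edge n",len(P),"yaw",px,"res",np.abs(res).max(),"ends",P[0],P[-1])
# slides: non black in the plate region
m=(g.max(2)>75)&(np.indices(g.shape[:2])[1]>240)&(np.indices(g.shape[:2])[1]<520)&(np.indices(g.shape[:2])[0]<255)&(np.indices(g.shape[:2])[0]>60)
for b in blobs(m,200):
    c=cv2.findContours(b[0].astype(np.uint8),0,2)[0][0]
    q=onplane(w,c.reshape(-1,2),.082)[:,:2]; rc=cv2.minAreaRect((q*1000).astype(np.float32))
    bp=cv2.boxPoints(rc)/1000
    loc=np.c_[(bp-[x0,y0])@u,(bp-[x0,y0])@e]
    print(b[1].tolist(),"c",(np.array(rc[0])/1000).round(4),"size",np.round(rc[1],1),"ang",round(rc[2],2),"local mm",(loc*1000).round(1).tolist())
hb=(h[...,0]>100)&(h[...,0]<128)&(h[...,1]>80)&m
for b in blobs(hb,60): print("blue",b[1].tolist(),onplane(w,[b[2]],.082).round(4))
# nest
n=load("nest"); h=hsv(n); t=(h[...,0]>75)&(h[...,0]<100)&(h[...,1]>90)
for b in blobs(t,300):
    c=cv2.findContours(b[0].astype(np.uint8),0,2)[0][0]; q=cv2.approxPolyDP(c,4,True).reshape(-1,2)
    print("turq",b[1].tolist(),q.tolist(),onplane(n,q,.09)[:,:2].round(4).tolist())
k=n["img"][80:230,250:400]; cv2.imwrite("pics/nz.png",cv2.resize(k,(600,600),interpolation=3)[:,:,::-1])
E
```

```text
edge n 63 yaw -0.21201275 res 0.00023836369370164578 ends [ 0.52246879 -0.07787734] [ 0.47416929 -0.30162107]
[241, 61, 256, 177, 29495] c [ 0.6132 -0.1923] size [124.5 182.9] ang 78.06 local mm [[21.700000762939453, -50.099998474121094], [204.5, -49.400001525878906], [204.10000610351562, 75.0], [21.200000762939453, 74.4000015258789]]
[497, 112, 23, 143, 1644] c [ 0.7094 -0.2379] size [107.2  17.1] ang 87.2 local mm [[216.8000030517578, -66.0999984741211], [233.6999969482422, -63.400001525878906], [216.3000030517578, 42.400001525878906], [199.39999389648438, 39.599998474121094]]
[386, 207, 105, 37, 3444] c [ 0.6548 -0.2551] size [27.4 77.7] ang 76.37 local mm [[127.5999984741211, -52.79999923706055], [205.3000030517578, -54.79999923706055], [206.0, -27.399999618530273], [128.3000030517578, -25.399999618530273]]
blue [278, 142, 29, 38, 1041] [[ 0.5568 -0.1842  0.082 ]]
turq [292, 129, 62, 80, 3812] [[342, 129], [295, 131], [298, 190], [292, 208], [353, 204], [344, 185]] [[0.4634, 0.37], [0.4361, 0.3722], [0.4332, 0.3377], [0.428, 0.327], [0.4657, 0.325], [0.4614, 0.3374]]
```

View pics/nz.png

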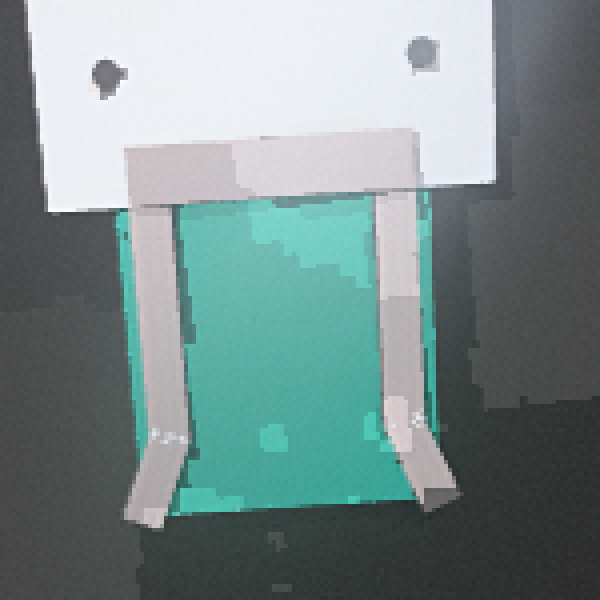

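The nest zoom shows inner rail edges at full px (293.7,132)-(296.5,188) and (343.5,128.7)-(346.2,180). The stop face is at (293.7,131.5)-(343.5,128.5) and the floor front at (290,208.7)-(357.5,204.5).

```bash
python3 - <<'E'
from h import *
w=load("warm"); gr=cv2.GaussianBlur(cv2.cvtColor(w["img"],cv2.COLOR_RGB2GRAY),(3,3),0).astype(float)
gy=np.gradient(gr,axis=0); gx=np.gradient(gr,axis=1)
T,B=[],[]
for c in range(312,378,3):
    T.append((c,135+gy[135:152,c].argmax())); B.append((c,172+gy[172:192,c].argmin()))
def fit(p):
    l=cv2.fitLine(onplane(w,p,.082)[:,:2].astype(np.float32),cv2.DIST_HUBER,0,.001,.001).ravel(); return l
lt,lb=fit(T),fit(B); 
yt=[np.arctan2(*(l[:2]*np.sign(l[0]))[::-1]) for l in(lt,lb)]
m=(lt[2:]+lb[2:])/2; yaw=np.mean(yt); d=np.array([np.cos(yaw),np.sin(yaw)]); n=np.array([-d[1],d[0]])
print("slide yaws",yt,"width",abs((lt[2:]-lb[2:])@n)*1000)
h=hsv(w);hb=((h[...,0]>100)&(h[...,0]<128)&(h[...,1]>80)); hb[:130]=0;hb[190:]=0;hb[:,:260]=0;hb[:,330:]=0
c=onplane(w,np.argwhere(hb)[:,::-1],.082)[:,:2]; s=(c-m)@d; print("label extents mm",(np.percentile(s,[1,99])*1000).round(1))
E_=np.array([.49832,-.18975]); 
L=np.median(c,0); end=m+d*np.percentile(s,1)
u=np.array([np.cos(-.212),np.sin(-.212)]); p0=np.array([.52246879,-.07787734])
print("label end",end.round(4),"behind edge mm",((end-p0)@u*1000).round(1),"label c",L)
N=load("nest")
li=onplane(N,[(293.7,132),(296.5,188),(343.5,128.7),(346.2,180)],.0945)[:,:2]
st=onplane(N,[(293.7,131.5),(343.5,128.5)],.098)[:,:2]; st9=onplane(N,[(293.7,131.5),(343.5,128.5)],.09)[:,:2]; fr=onplane(N,[(290,208.7),(357.5,204.5)],.09)[:,:2]
yl,yr=[np.arctan2(*(a-b)[::-1]) for a,b in((li[0],li[1]),(li[2],li[3]))]
ys,yf=[np.arctan2(*(a)[::-1])+np.pi/2 for a in(st[1]-st[0],fr[1]-fr[0])]
print("nest yaws",yl,yr,ys,yf)
Y=np.mean([yl,yr,ys,yf]);x=np.array([np.cos(Y),np.sin(Y)]);q=np.array([-x[1],x[0]])
print("gap mm",((li[:2].mean(0)-li[2:].mean(0))@q*1000),"len",(st.mean(0)-fr.mean(0))@x*1000,(st9.mean(0)-fr.mean(0))@x*1000)
print("yaw",Y,"stop",st.mean(0),st9.mean(0),"mid rails",li.mean(0)," lateral stop vs rails",(st.mean(0)-li.mean(0))@q*1000)
E
```

```text
slide yaws [np.float32(-0.2560035), np.float32(-0.2541405)] width 26.040611
label extents mm [-46.9 -26.8]
label end [ 0.547  -0.1818] behind edge mm 45.9 label c [ 0.55679219 -0.18403811]
nest yaws 1.4853860772777843 1.5277530276705817 1.5099619005405425 1.5156152848408886
gap mm 29.10741843628508 len 45.578905682507 45.58171530130946
yaw 1.5096790725824492 stop [0.44974483 0.3710787 ] [0.44976987 0.37107998] mid rails [0.448732   0.35558424]  lateral stop vs rails -0.06455512975918139
```

Everything agrees: slide width 26.0 mm, label 20.1 mm, slide yaw -0.255 against plate -0.212, label end 45.9 mm behind the edge. Nest gap is 29.1 mm, floor length 45.6 mm, yaw 1.51. Touch down now.

```bash
cat >> h.py <<'E'
def F(n=4):
    a=[]
    for _ in range(n): a.append(ctrl.read_state()["force"]); ctrl.wait(.01)
    return np.mean(a,0)
PX=-.212; U=np.array([np.cos(PX),np.sin(PX)]); SY=-.255; D=np.array([np.cos(SY),np.sin(SY)])
END=np.array([.547,-.1818]); HOME_Y=1.5097
E
python3 - <<'E'
from h import *
p=END+.046*D
q=ori(SY,1)
ctrl.move_to([*p,.11],q); ctrl.move_straight([*p,.0875],rate=.03); ctrl.wait(.3)
f0=F(10); np.save("f0.npy",f0); print("bias",f0.round(2),ctrl.read_state()["ee_pos"].round(4),ctrl.read_state()["clock"])
z=.0875; log=[]
while z>.0790:
    z-=.00025; t=ctrl.read_state()["clock"]; ctrl.move_straight([*p,z],rate=.0025); f=ctrl.read_state()["force"]-f0; log.append((round(z,5),round(ctrl.read_state()["ee_pos"][2],5),round(f[2],2),round(ctrl.read_state()["clock"]-t,3)))
    if f[2]>1.3: break
print(log[:3],log[-5:])
ctrl.wait(.1); print((F()-f0).round(2),ctrl.read_state()["clock"])
E
```

```text
bias [ 0.02 -0.   -0.04] [ 0.5915 -0.1934  0.0876] 7.775
[(0.08725, np.float64(0.08721), np.float64(-0.32), 0.25), (0.087, np.float64(0.08698), np.float64(-0.3), 0.25), (0.08675, np.float64(0.08673), np.float64(-0.39), 0.25)] [(0.083, np.float64(0.08298), np.float64(-0.04), 0.25), (0.08275, np.float64(0.08272), np.float64(-0.43), 0.25), (0.0825, np.float64(0.08248), np.float64(0.29), 0.25), (0.08225, np.float64(0.08224), np.float64(-0.33), 0.25), (0.082, np.float64(0.08219), np.float64(3.61), 0.25)]
[-0.99  0.77  3.83] 13.4083
```

```bash
python3 - <<'E'
from h import *
f0=np.load("f0.npy"); p=END+.046*D; z=.082; s=0; log=[]
T=.073
while s<T-1e-6:
    s=min(s+(.003 if s<.012 else .006),T); ctrl.move_straight([*(p-s*U),z],rate=.02)
    f=F(3)-f0; log.append((round(s*1000),round(z*1000,2),f.round(1).tolist()))
    if f[2]>8 or f[2]<.8: print("odd"); 
    z+=float(np.clip((f[2]-4)/25e3,-.00015,.00015)) 
print(log,ctrl.read_state()["clock"])
save(ctrl.get_image("side"),"side2");save(ctrl.get_image("wrist"),"w2")
a=load("side2")["img"][230:350,310:470];b=load("w2")["img"]
cv2.imwrite("pics/comp3.png",np.hstack([cv2.resize(a,(400,300),interpolation=3),cv2.resize(b,(400,300),interpolation=3)])[:,:,::-1])
E
```

```text
odd
[(3, 82.0, [0.3, -0.6, 3.3]), (6, 81.97, [-0.0, -0.6, 4.8]), (9, 82.01, [0.0, -0.1, 5.9]), (12, 82.08, [0.2, -0.0, 5.2]), (18, 82.13, [0.3, -0.1, 6.0]), (24, 82.21, [-0.4, -0.2, 5.7]), (30, 82.28, [-1.0, 0.2, 5.6]), (36, 82.34, [-1.4, 0.2, 3.4]), (42, 82.32, [-0.1, -0.1, 0.9]), (48, 82.2, [-0.3, -0.1, 0.7]), (54, 82.07, [-0.6, -0.0, 3.4]), (60, 82.04, [-1.2, 0.1, 4.8]), (66, 82.07, [-0.9, 0.5, 5.4]), (72, 82.13, [-0.4, -0.1, 5.0]), (73, 82.17, [0.0, -0.2, 3.9])] 19.7333
```

View pics/comp3.png

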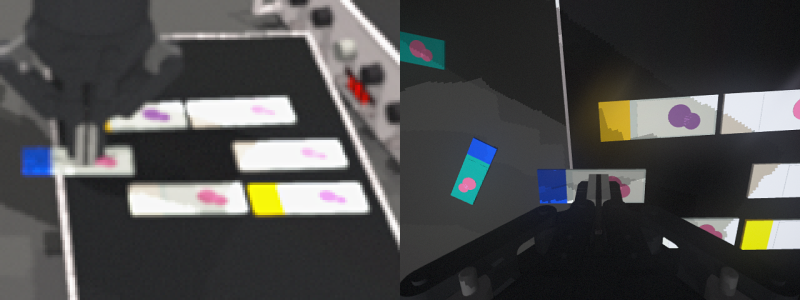

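Side view: the label hangs over the edge. Wrist view: label at comp (537..566,170..203), edge line at ~572, so about 23.5 mm hang out. The slide slipped a little under the tip. The neighbours have not moved. I draw 3.5 mm more, lift, and look from the grasp side.

```bash
python3 - <<'E'
from h import *
f0=np.load("f0.npy"); p=END+.046*D
ctrl.move_straight([*(p-.0765*U),.08217],rate=.012); print((F()-f0).round(2))
ctrl.move_straight([*(p-.0765*U),.0865],rate=.01); ctrl.move_straight([*(p-.0765*U),.15],rate=.15)
c=END-.073*U+.013*D   # hanging part's middle
ctrl.move_to([*c,.16],ori(SY+np.pi/2,-1)); ctrl.gripper_open(); ctrl.wait(.15)
w=ctrl.get_image("wrist"); save(w,"w3"); save(ctrl.get_image("side"),"side3"); print(ctrl.read_state()["clock"],ctrl.read_state()["ee_pos"],c)
a=load("side3")["img"][230:350,310:470];b=w["img"]
cv2.imwrite("pics/comp4.png",np.hstack([cv2.resize(a,(266,200),interpolation=3),cv2.resize(b[60:360,120:520],(534,400),interpolation=3)[:200*2]][1:])[:,:,::-1])
E
```

```text
[ 0.08 -0.12  3.61]
23.6833 [ 0.4882273  -0.16969501  0.15999761] [ 0.48821394 -0.16971886]
```

View pics/comp4.png

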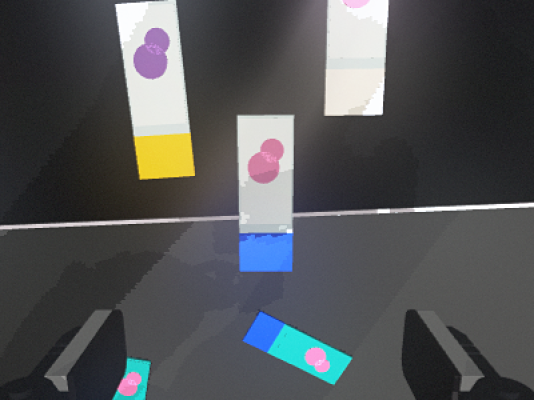

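The slide lies straight between the open pads: crop (237..294,115..272), edge line at row ~215, the label (rows 233..272) wholly out. Fine measurement, then grasp.

```bash
python3 - <<'E'
from h import *
w=load("w3"); h=hsv(w); g=w["img"].astype(int)
hb=(h[...,0]>105)&(h[...,0]<125)&(h[...,1]>150); hb[:225]=0;hb[272:]=0;hb[:,:285]=0;hb[:,350:]=0
c=cv2.findContours(hb.astype(np.uint8),0,2)[0]; c=max(c,key=cv2.contourArea).reshape(-1,2)
rc=cv2.minAreaRect((onplane(w,c,.082)[:,:2]*1000).astype(np.float32)); print("label",np.round(rc[0],1),np.round(rc[1],1),rc[2])
gr=cv2.GaussianBlur(cv2.cvtColor(w["img"],cv2.COLOR_RGB2GRAY),(3,3),0).astype(float); gx=np.gradient(gr,axis=1)
L=[(288+gx[r,288:308].argmax(),r) for r in range(152,230,3)]; Rr=[(330+gx[r,330:352].argmin(),r) for r in range(152,230,3)]
f=lambda p:cv2.fitLine(onplane(w,p,.082)[:,:2].astype(np.float32),cv2.DIST_HUBER,0,.001,.001).ravel()
a,b=f(L),f(Rr); ys=[np.arctan2(*(l[:2]*np.sign(l[0]))[::-1]) for l in(a,b)]; Y=float(np.mean(ys)); d=np.array([np.cos(Y),np.sin(Y)]);n=np.array([-d[1],d[0]])
m=(a[2:]+b[2:])/2; print("yaws",ys,"width",(a[2:]-b[2:])@n*1000)
s=(onplane(w,c,.082)[:,:2]-m)@d; end=m+d*np.percentile(s,3); print("end",end,"label len",np.ptp(s)*1000)
E=[]
for col in list(range(140,290,6))+list(range(350,500,6)):
    k=g[205:240,col].sum(1); E.append((col,205+k.argmax()))
P=onplane(w,E,.08)[:,:2]; l=cv2.fitLine(P.astype(np.float32),cv2.DIST_HUBER,0,.001,.001).ravel(); e=l[:2]*np.sign(l[1]);u=np.array([e[1],-e[0]])
print("plate yaw",np.arctan2(u[1],u[0]),"overhang mm",(l[2:]-end)@u*1000)
np.save("sl.npy",[*end,Y])
print("grasp",end+.0125*d)
E
```

```text
label [ 484.3 -168.8] [26.5 19.6] 75.33902740478516
yaws [np.float32(-0.24752466), np.float32(-0.23843224)] width 25.944745156762792
end [ 0.47464783 -0.16671478] label len 19.952503108757234
plate yaw -0.21141276 overhang mm 28.518420065387296
grasp [ 0.48678065 -0.16972221]
```

```bash
python3 - <<'E'
from h import *
x,y,Y=np.load("sl.npy"); d=np.array([np.cos(Y),np.sin(Y)]); g=np.array([x,y])+.0115*d
q=ori(Y+np.pi/2,-1)
ctrl.move_straight([*g,.11],q,rate=.1); ctrl.move_straight([*g,.060],rate=.06); ctrl.wait(.1); f0=F()
ctrl.close(); s=ctrl.read_state(); print("grip",s["grip_width"],(F()-f0).round(2),s["clock"])
ctrl.move_straight([*g,.064],rate=.01); print((F()-f0).round(2))
ctrl.move_straight([*g,.15],rate=.12)
X=np.array([np.cos(HOME_Y),np.sin(HOME_Y)]); h=np.array([.44975,.37108])-.0645*X
ctrl.move_to([*(h-.075*X),.12],ori(HOME_Y-np.pi/2,1)); ctrl.wait(.2)
w=ctrl.get_image("wrist"); save(w,"w4"); sd=ctrl.get_image("side"); save(sd,"side4"); print(ctrl.read_state()["clock"],ctrl.read_state()["grip_width"])
cv2.imwrite("pics/comp5.png",np.hstack([cv2.resize(w["img"][0:360,80:560],(500,375),interpolation=3),cv2.resize(sd["img"][130:250,190:286],(300,375),interpolation=3)])[:,:,::-1])
E
```

```text
grip 0.02356367952813476 [-0.81  0.33  1.34] 26.0667
[ 0.07 -0.09 -1.13]
29.35 0.023346016122771297
```

View pics/comp5.png

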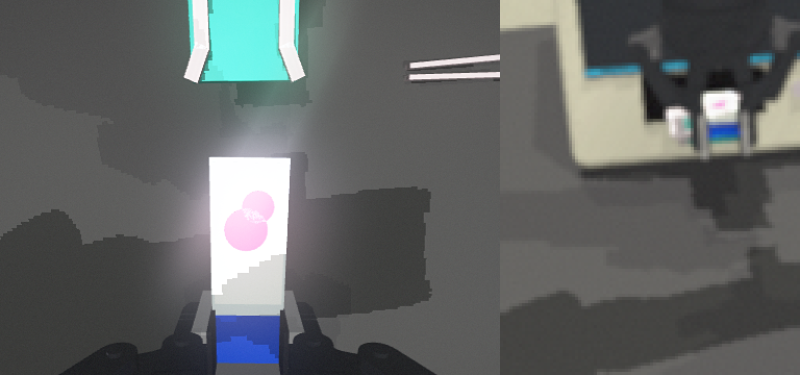

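The slide is held by the label between the pads; plain end at comp (210..290,157), nest mouth ahead at rows <80. I check its tilt and sideways alignment in this picture.

```bash
python3 - <<'E'
from h import *
w=load("w4"); k=480/500; 
gr=cv2.GaussianBlur(cv2.cvtColor(w["img"],cv2.COLOR_RGB2GRAY),(3,3),0).astype(float); gx=np.gradient(gr,axis=1);gy=np.gradient(gr,axis=0)
cl=int(80+210*k);cr=int(80+289*k)
def sub(a,i0):
    i=int(a.argmax()); 
    if 0<i<len(a)-1:
        den=a[i-1]-2*a[i]+a[i+1]; i+= .5*(a[i-1]-a[i+1])/den if den else 0
    return i0+i
rows=list(range(158,262,4))
L=[(sub(gx[r,cl-10:cl+12],cl-10),r) for r in rows]; Rr=[(sub(-gx[r,cr-14:cr+12],cr-14),r) for r in rows]
TX=np.array([np.cos(HOME_Y),np.sin(HOME_Y)]);N=np.array([-TX[1],TX[0]])
tcp=ctrl.read_state()["ee_pos"]; print("tcp",tcp.round(4))
A=onplane(w,L,.142)[:,:2];B=onplane(w,Rr,.142)[:,:2]
wd=(A-B)@N*1000; al=((A+B)/2-tcp[:2])@TX*1000; lat=((A+B)/2-tcp[:2])@N*1000
keep=np.abs(wd-np.median(wd))<1; print("width along",np.polyfit(al[keep],wd[keep],1),wd.round(1),al.round(0)[[0,-1]])
p=np.polyfit(al[keep],lat[keep],1); print("axis: yaw err",p[0],"lat at tcp mm",p[1],"lat at 64mm",np.polyval(p,64),"n",keep.sum())
e=[(c,sub(gy[135:170,c],135)) for c in range(cl+6,cr-6,5)]; Pe=onplane(w,e,.142)[:,:2]; print("plain end ahead of tcp mm",((Pe-tcp[:2])@TX*1000).round(1))
# nest mouth: floor front edge & rail tips in the same view
h=hsv(w); t=(h[...,0]>75)&(h[...,0]<100)&(h[...,1]>90)&(np.indices(gr.shape)[0]<100)
for b in blobs(t,300):
    c=cv2.findContours(b[0].astype(np.uint8),0,2)[0][0]; q=cv2.approxPolyDP(c,3,True).reshape(-1,2)
    Q=onplane(w,q,.09)[:,:2]; print(q.tolist(),np.c_[(Q-tcp[:2])@TX,(Q-tcp[:2])@N].round(4).tolist())
E
```

```text
tcp [0.4415 0.2312 0.12  ]
width along [2.62751592e-03 2.61454357e+01] [26.3 26.3 26.3 26.3 26.3 26.3 26.3 26.3 26.2 26.2 26.3 26.4 26.3 26.2
 26.3 26.2 26.3 26.3 26.4 26.2 26.2 26.3 26.2 26.2 26.2 26.2] [63. 27.]
axis: yaw err -0.015452047866300054 lat at tcp mm -0.44266334162228327 lat at 64mm -1.4315944050654867 n 26
plain end ahead of tcp mm [65.4 65.4 65.4 65.4 65.4 65.4 65.3 65.3 65.3 65.3 65.2 65.1 65.1]
[[280, 0], [282, 49], [271, 79], [357, 76], [346, 48], [347, 0]] [[0.1256, 0.0151], [0.1065, 0.0148], [0.0942, 0.0202], [0.0954, -0.0189], [0.1069, -0.0136], [0.1255, -0.0137]]
```

Width stays 26.2 to 26.4 along the slide, so it is level. Its yaw is off by -0.015 and it sits about 1 mm to the right of the nest's middle in the same picture. Correct both and insert, feeling for forces.

```bash
python3 - <<'E'
from h import *
TX=np.array([np.cos(HOME_Y),np.sin(HOME_Y)]);N=np.array([-TX[1],TX[0]])
q=ori(HOME_Y+.0155-np.pi/2,1); h=np.array([.44975,.37108])-.0645*TX+.00104*N
P=lambda b,z:[*(h-b*TX),z]
ctrl.move_straight(P(.075,.0715),q,rate=.06); ctrl.wait(.15); f0=F(8); np.save("f0.npy",f0)
loc=lambda f:(f@np.r_[TX,0],f@np.r_[N,0],f[2])
ctrl.move_straight(P(.048,.0715),rate=.03)
log=[];b=.048
while b>.008:
    b-=.005; ctrl.move_straight(P(b,.0715),rate=.018); f=np.array(loc(F(3)-f0)); log.append((round(b*1000),f.round(1).tolist()))
    if np.abs(f).max()>3: print("STOP");break
print(log,ctrl.read_state()["clock"])
w=ctrl.get_image("wrist"); save(w,"w5"); np.save("b.npy",b)
cv2.imwrite("pics/w5c.png",cv2.resize(w["img"][40:340,160:480],(640,600),interpolation=3)[:,:,::-1])
E
```

```text
[(43, [-0.2, -0.3, -0.0]), (38, [0.4, 0.2, 0.5]), (33, [0.1, 0.7, -0.2]), (28, [0.3, 0.1, -0.4]), (23, [-0.5, -0.1, 0.1]), (18, [-0.2, -0.3, 0.1]), (13, [0.1, -0.4, 0.2]), (8, [0.4, 0.2, -0.6]), (3, [0.2, -0.4, -0.3])] 35.625
```

View pics/w5c.png

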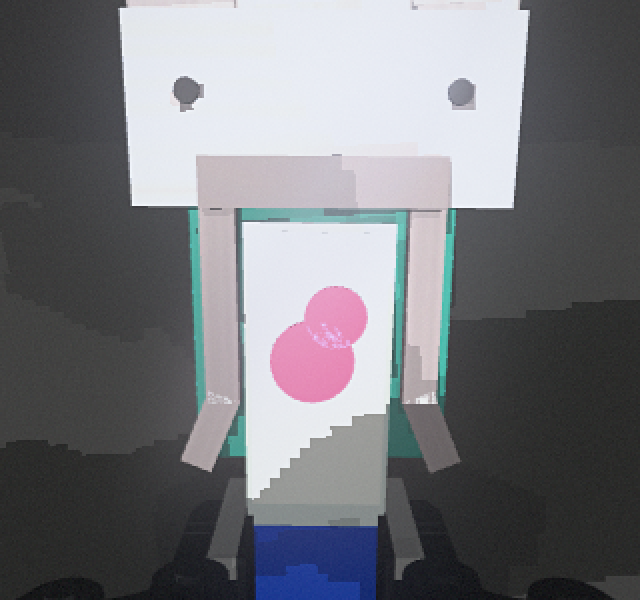

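Slide is inside the rails, about 2.5 mm from the stop, with gaps of about 1 mm left and 1.7 mm right. I check the tilt again by numbers before lowering.

```bash
python3 - <<'E'
from h import *
w=load("w5"); gr=cv2.GaussianBlur(cv2.cvtColor(w["img"],cv2.COLOR_RGB2GRAY),(3,3),0).astype(float); gx=np.gradient(gr,axis=1)
TX=np.array([np.cos(HOME_Y),np.sin(HOME_Y)]);N=np.array([-TX[1],TX[0]]); tcp=ctrl.read_state()["ee_pos"]
for r in range(154,236,8):
    l=160+243/2+ (r-152)*.03; rr=160+397/2-(r-152)*.06
    li=int(l);ri=int(rr); c=(li-4+gx[r,li-4:li+6].argmax(), ri-6+(-gx[r,ri-6:ri+5]).argmax())
    Q=onplane(w,[(c[0],r),(c[1],r)],.0945)[:,:2]; rel=Q-tcp[:2]
    print(r,c,"along",(rel@TX*1000).round(1),"lat",(rel@N*1000).round(1),"w",((Q[0]-Q[1])@N*1000).round(2))
E
```

```text
154 (np.int64(280), np.int64(358)) along [64.6 65. ] lat [ 13.1 -13. ] w 26.05
162 (np.int64(281), np.int64(358)) along [61.9 62.3] lat [ 12.8 -13.1] w 25.88
170 (np.int64(281), np.int64(358)) along [59.3 59.7] lat [ 12.8 -13.2] w 26.04
178 (np.int64(281), np.int64(357)) along [56.6 57. ] lat [ 12.9 -13. ] w 25.87
186 (np.int64(281), np.int64(356)) along [53.9 54.2] lat [ 12.9 -12.8] w 25.69
194 (np.int64(281), np.int64(356)) along [51.1 51.5] lat [ 12.9 -12.9] w 25.85
202 (np.int64(281), np.int64(356)) along [48.3 48.7] lat [ 13. -13.] w 26.02
210 (np.int64(281), np.int64(355)) along [45.4 45.8] lat [ 13.  -12.8] w 25.84
218 (np.int64(282), np.int64(355)) along [42.6 43. ] lat [ 12.7 -13. ] w 25.66
226 (np.int64(282), np.int64(355)) along [39.7 40. ] lat [ 12.7 -13.1] w 25.83
234 (np.int64(282), np.int64(355)) along [36.7 37.1] lat [ 12.8 -13.2] w 26.01
```

```bash
python3 - <<'E'
from h import *
TX=np.array([np.cos(HOME_Y),np.sin(HOME_Y)]);N=np.array([-TX[1],TX[0]]); f0=F(8)
h=np.array([.44975,.37108])-.0645*TX+.00074*N; b=float(np.load("b.npy"))
P=lambda b,z:[*(h-b*TX),z]
z=.0715; log=[]
while z>.0675:
    z-=.0002; ctrl.move_straight(P(b,z),rate=.0025); f=F(3)-f0; log.append((round(z*1e3,2),round(f[2],2)))
    if f[2]>.9: break
print(log[-5:],ctrl.read_state()["clock"])
log=[]
while b>-.004:
    b-=.00025; ctrl.move_straight(P(b,z),rate=.0025); f=F(2)-f0; log.append((round(b*1e3,2),f.round(1).tolist()))
    if f[:2]@TX<-1.8 or f[2]>5: break
print(log[-6:],ctrl.read_state()["clock"])
E
```

```text
[(70.9, np.float64(-0.12)), (70.7, np.float64(-0.54)), (70.5, np.float64(-0.17)), (70.3, np.float64(-0.31)), (70.1, np.float64(1.2))] 37.6833
[(1.5, [0.1, -0.3, 2.0]), (1.25, [0.3, -1.1, 1.9]), (1.0, [-0.5, -0.7, 1.8]), (0.75, [-0.6, -1.5, 1.4]), (0.5, [-0.2, -0.7, 1.0]), (0.25, [-0.1, -2.3, 3.0])] 40.6167
```

Floor contact at TCP z 0.0701 and stop contact at the expected place. I confirm with one small step, let go, back off and look.

```bash
python3 - <<'E'
from h import *
TX=np.array([np.cos(HOME_Y),np.sin(HOME_Y)]);N=np.array([-TX[1],TX[0]])
h=np.array([.44975,.37108])-.0645*TX+.00074*N
P=lambda b,z:[*(h-b*TX),z]
a=F(4); ctrl.move_straight(P(.00015,.0701),rate=.0025); c=F(4); print(a.round(2),c.round(2))
ctrl.gripper_open(); ctrl.wait(.2); print("open",ctrl.read_state()["grip_width"],F().round(2))
ctrl.move_straight(P(.0,.10),rate=.04); ctrl.move_straight(P(.02,.16),rate=.15); ctrl.wait(.2)
w=ctrl.get_image("wrist"); save(w,"w6"); s=ctrl.get_image("scene"); save(s,"sc6"); print(ctrl.read_state()["clock"])
cv2.imwrite("pics/comp6.png",np.hstack([cv2.resize(w["img"][60:310,200:450],(500,500),interpolation=3),cv2.resize(s["img"][150:440,180:354],(300,500),interpolation=3)])[:,:,::-1])
E
```

```text
[-0.39 -1.41  2.12] [-0.34 -2.08  2.14]
open 0.08549136477036816 [-0.02 -0.14  0.23]
43.5667
```

View pics/comp6.png

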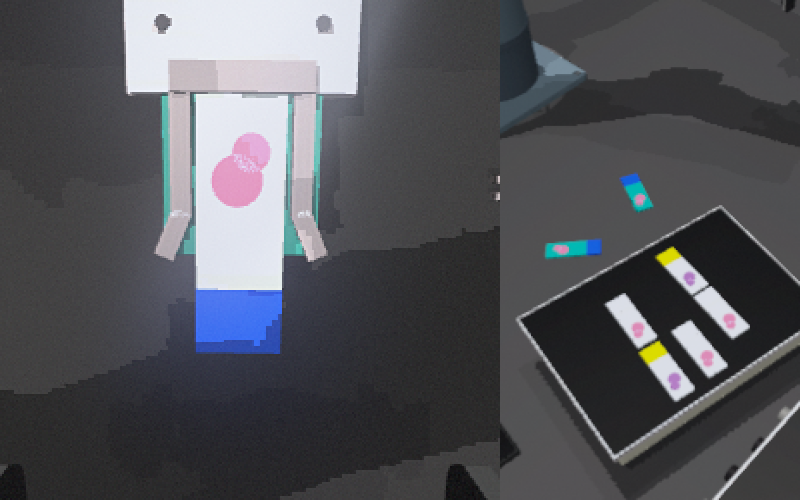

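The slide lies in the nest, plain end (comp row 96) at the stop's face (row 93), label outwards; the other five slides and the turquoise ones are where they were. One numeric check of the gap and of the other things before handing in.

```bash
python3 - <<'E'
from h import *
w=load("w6"); i=w["img"]; TX=np.array([np.cos(HOME_Y),np.sin(HOME_Y)])
for c in(306,316,326): print(c,[tuple(int(v) for v in i[r,c]) for r in range(102,112)])
gr=cv2.cvtColor(i,cv2.COLOR_RGB2GRAY).astype(float); gy=np.gradient(gr,axis=0)
c=320; le=235-5+int((-np.gradient(i[...,2].astype(float),axis=0))[230:242,c].argmax()); print("label end row",le)
a=onplane(w,[(c,107.5)],.092)[0];b=onplane(w,[(c,le)],.092)[0]; s=onplane(w,[(c,106)],.098)[0]
print("slide len",(a-b)[:2]@TX*1000,"gap to stop",(s-a)[:2]@TX*1000)
s0=cv2.imread("pics/scene0.png").astype(int); s6=load("sc6")["img"][:,:,::-1].astype(int)
m=(np.abs(s0-s6).max(2)>60); m[:240]=0
print([(b[1].tolist()) for b in blobs(m,25)])
E
```

```text
306 [(198, 187, 193), (199, 189, 194), (200, 189, 194), (164, 158, 165), (154, 158, 162), (231, 239, 237), (227, 234, 233), (231, 234, 243), (232, 235, 243), (232, 235, 242)]
316 [(218, 207, 214), (218, 206, 213), (220, 209, 215), (185, 176, 184), (135, 136, 148), (237, 241, 249), (233, 236, 244), (231, 234, 242), (231, 234, 242), (231, 234, 242)]
326 [(218, 207, 214), (217, 209, 215), (217, 209, 215), (187, 179, 187), (129, 129, 139), (176, 182, 188), (191, 199, 205), (233, 236, 245), (232, 235, 243), (230, 233, 241)]
label end row 236
slide len 75.62206321408816 gap to stop 0.4358402493400228
[[259, 310, 30, 31, 430]]
```

```bash
python3 - <<'E'
from workcell import ctrl
print(ctrl.close_job(),ctrl.read_state()["clock"])
E
```

```text
the job is handed in; nothing more can be done
the job is handed in; nothing more can be done
```

The blue-labelled slide is in the scanner's nest, label outwards and against the end stop. The gripper is open and clear of it. My last clock reading, just before handing in, was 43.6 s of the 67 s allowed.

- **Drawing out:** I pressed on the slide with at most about 6 N in the readings and drew it over the edge until about 28.5 mm hung out. For about 6 to 12 mm of the draw the press fell below 1 N. The slide slipped about 3.5 mm under the tip, and I made that up with a short second draw.
- **Picking up and loading:** I gripped the slide across its label and corrected 0.015 rad of turn and 1 mm sideways before entering the nest. I lowered it until it touched the floor (1 to 3 N) and pushed until it met the stop (about 2 N), then let go.
- **Last checks:**
    - The final wrist picture shows the slide flat between the rails, with no nest floor visible at the stop.
    - I measured a gap of 0.4 mm to the stop. That is about the limit of the picture, and the push had felt the stop, so I count it as home.
    - On the bench and warmer in the scene view, only the slide's old place changed. I did not check the far strip around the forceps numerically.
- **What the readings miss:** forces were read only between steps, so a brief peak during a step would not show.

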